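# Lock a glove peg into the boot dryer

## Task

Stand the loose wooden glove peg on the boot dryer shelf in front of the flared mouth of the metal holder, and slide it sideways so that its square foot goes under the overhanging lips, over the brass catch and firmly against the hidden sprung buffer, until the catch has clicked up behind it. How deep that is differs each time, so feel for it: press firmly but never push the peg against the holder with more than about 25 N. Let go of the peg, and leave the mug, the goggle case and the buckle where they are.

Things in the scene. Friction and masses are not known exactly. Their poses are not given: they have to be found in the camera images.
- peg_center (a point): Middle of the loose wooden glove peg, on its axis 45 mm above its underside. 90 mm tall, 0.1 to 0.2 kg. Square foot 60 x 60 mm, 12 thick; square stem 28 x 28 mm, sides parallel to the foot's, up to 80 mm; a 10 mm dome on top. z up the peg, x and y square to its sides. Starts standing on the bench; fits the holder any of four ways round.
- dryer: Fixed birch boot dryer shelf: a slab 300 x 400 x 30 mm. Origin at bench height, right under the holder's origin, axes as the holder's. The slab spans x -190 to 110, y -335 to 65 mm. At y = -210 mm stand two low warm pegs (26 mm high, x = -20 and 65), at y = -290 mm a fixed steel lever (x 10 to 105, 85 mm high).
- holder: Aluminium holder fixed on the slab: a straight channel, 64 mm between side walls. Origin on the slab's top (the floor the peg slides on), on the centre line; z up, +x is the sliding direction, from the mouth in. Walls and lips span x -82 to 79 mm. A bridge (20 mm high, from x = 40) over the closed end hides a buffer. The seated peg's axis is at x = -22 to +22 mm, differing each time, not measured.
- set_down (a point): On the slab's top at holder x = -127, y = 0 mm: free floor ahead of the mouth, where the middle of the peg's foot can be set down. Axes as the holder's. Flared mouth walls (15 mm high, 90 mm apart at the ends) reach from x = -112 to the channel at x = -82 mm.
- lips (a point): Start of the overhang, at holder x = -82, y = 0 mm, at the height of the lips' underside, 15 mm above the slab; axes as the holder's. One lip runs along each side of the channel, top 20 mm above the slab, with an open slot of 36 mm between them for the stem.
- catch (a joint): Sprung brass catch in the channel floor, 26 mm wide: how far it is pressed down (m). 0 = up, 5 mm above the slab; 0.005 = flush. Smooth 16 mm ramp towards the mouth, steep back. Riding over it takes up to 6 N; then the foot meets the sprung buffer (6 N at touch, 14 N at its hard end 6 mm on) and must press it in 3 mm (10 N, plus some drag) for the catch to spring up behind it and bar the way back.
- mug: Ceramic mug standing on the bench, 82 mm across, 95 mm tall; origin at the centre of its underside. Not to be moved.
- goggle_case: Magnesium goggle case on the bench, 170 x 95 x 71 mm, long side along its x; origin at the centre of its underside. Not to be moved.
- buckle: Plastic ski boot buckle lying on the dryer slab, 75 x 22 x 13 mm, long side along its x; origin at the centre of its underside. Not to be moved.
Things that resemble listed ones, but are neither listed nor needed, are in the scene too. What is shaped like the part that bears peg_center but blue or purple is not meant.

How it is judged:
On the way:
1. the front of the peg's foot is on the slab under the lips (x of peg_center in the frame of holder above -0.102 m and y of peg_center in the frame of holder between -0.006 and 0.006 m and z of peg_center in the frame of holder below 0.052 m), for 0.05 s.
At the end, for the whole second after the job is handed in: The peg stands upright (within 0.1 rad) in the holder, foot on the slab under the lips and home (axis at x > -27 mm and |y| < 6 mm in the holder's frame, middle less than 50 mm above the slab), the catch is up behind it (pressed less than 1.5 mm), and the peg is released and at rest (x of peg_center in the frame of holder above -0.027 m and y of peg_center in the frame of holder between -0.006 and 0.006 m and z of peg_center in the frame of holder below 0.05 m and angle between peg_center's own z axis and vertical below 0.1 rad and value of joint catch below 0.0015 m and linear speed of peg below 0.02 m/s); the robot touches nothing.
It fails at once if the peg is pushed against the holder, its buffer or its catch with more than 28 N (contact force between peg and holder above 28 N).
It fails at once if the mug is moved by more than 30 mm (distance of mug from where it was at the start of the episode above 0.03 m).
It fails at once if the goggle case is moved by more than 30 mm (distance of goggle_case from where it was at the start of the episode above 0.03 m).
It fails at once if the buckle is moved by more than 30 mm (distance of buckle from where it was at the start of the episode above 0.03 m).
It also fails if it takes over 61 s, if anything falls off the work surface, if the arm or the gripper's body presses on something with over 40 N, if the wrist force passes 120 N, or if a joint passes its speed limit or range.

## Robot

A 7-joint arm with a two-finger parallel gripper is mounted at the origin on the work surface. World frame = base frame: x ahead of the robot, y to its left, z up, the work surface at z = 0. Lengths are in m, angles in rad, forces in N, time in s.
With the tool pointing down it reaches from about 0.35 to 0.9 m from the base axis. Payload 19.9 kg.
Tool frame: the origin (TCP) lies at the very end of the fingers, on their centre line; the grasp point (between the pads) lies 19 mm behind it (env.grip_depth is the distance from the TCP to the grasp point, in m); z points along the fingers, y is the line along which they close (so a half turn about z gives the same grasp; the last joint's range is limited). The gripper opens to 85 mm and grips with 20 to 120 N. Pads are 22 mm wide; open, the fingers measure 114 mm over their backs; the gripper's body (76 mm by 85 mm) begins 54 mm behind the grasp point. The pads swing forward as they close: fully open they stand 13 mm farther back than shut.
Start: joints at [-1.373, 0.417, -0.01, 1.614, 0.005, 1.111, -0.053], TCP at [0.148, 0.607, 0.231] pointing down, gripper open.
Joint ranges: [-2.81, 2.81], [-0.39, 2.02], [-1.27, 1.25], [0.06, 2.57], [-1.19, 4.33], [0.19, 2], [-2.82, 2.82]. Speed limits (rad/s): [1.89, 1.89, 2.39, 2.39, 3.01, 3.01, 3.01].

## Interface

Orientations are given as a 3x3 rotation matrix whose columns are the frame's x, y, z axes.
In Python, from rig import env gives the robot as it stands.
- The arm moves only by the tool drive_tool, never from a script. Its argument "targets" is a list of rows, each a list of 7 numbers: the shift along the tool's x, y, z in units of 4 cm (1.0 is 4 cm), then the turn, a rotation vector about the tool's x, y, z in units of 0.5 rad (1.0 is 0.5 rad), then the opening, from 0 (shut) to 1 (fully open). In form: [[x, y, z, rx, ry, rz, grip], ...]. A call has 1 to 5 rows; each row shifts and turns the commanded pose from where the row before left it, along the tool's axes as they then stand; what a row does not reach is not made up. A row lasts 1/8 s, in which the tool goes at most 62.5 mm and 10.7 degrees, less where a joint would pass 70% of its speed; a pose out of reach is approached as far as the arm can. A call with a number of a shift or a turn outside -1 to 1 is refused whole. A call with a gripper value outside its range is refused whole. The fingers move at their own pace and stop on an object; "force" is the grip in N (left out, the last holds). Time passes only in rows, so rows that do not move let the fingers close. It gives the time, the measured TCP pose, the force, the opening and the grip force at its end, in the units of the state.
- env.get_state(): the state, without advancing time (a new reading comes with each control period).
- env.get_image(name): name is "scene" or "top"; returns a dict with "pixels" (480x640x3 uint8, blue, green, red), "mtx" (3x3 intrinsics, pixels), "camera_from_world" (4x4, takes a point from world to camera coordinates). Camera axes: x right, y down, z forward; pixel columns grow to the right and rows downward; lengths in m; the calibration is good to about 2 mm. A picture is of the moment at which its call begins. There is no depth.
- env.close_job(): hands the job in; it is judged then, once.
The state is a dict: "time_s": time; "joint_pos": joint angles; "joint_vel": joint speeds; "tau": joint torques, N m; "ee_pos": TCP position; "eef_rot": TCP orientation; "wrist_force": force on the tool from outside, world axes, zero at the start; "moment": the same for the moment, N m; "width": finger opening in m; "finger_force": force on a finger pad.
Only numpy, scipy, OpenCV 4.12 (cv2) and the standard library are available. Lean on these libraries where they do the work, as an engineer would, in place of code of your own. Each camera call takes 0.05 s, during which the arm holds its last target. There are 200 camera calls.

## Working session

There is one attempt and no reset: what is moved stays moved. The work goes in short steps, Python scripts to look and compute and a tool call to move; the robot and the scene stay as the last step left them, time stands still between calls to the robot, and variables do not carry over. Pictures are saved under pics/ and viewed, at most 10 in all, crops included, and the job is handed in when it is done.

Besides the shell and the picture viewer there is one more tool, called as name(argument=value, ...), one argument or row to a line, values as JSON. drive_tool: Moves the arm, as the interface text tells. Its arguments: {"type":"object","properties":{"targets":{"type":"array","items":{"type":"array","items":{"type":"number","minimum":-1,"maximum":1}}},"force":{"type":"number"}},"required":["targets"]}

```bash
mkdir -p pics; ls; cat > h.py <<'E'
import numpy as np, cv2
from rig import env
def get(name):
    d=env.get_image(name); return d["pixels"],np.array(d["mtx"]),np.array(d["camera_from_world"])
def ray(K,T,uv,z):
    d=T[:3,:3].T@np.linalg.inv(K)@np.array([uv[0],uv[1],1.]); c=-T[:3,:3].T@T[:3,3]
    return c+d*(z-c[2])/d[2]
def proj(K,T,p):
    q=K@(T[:3,:3]@np.array(p)+T[:3,3]); return q[:2]/q[2]
E
python3 - <<'E'
from h import *
for n in("top","scene"):
    p,K,T=get(n); cv2.imwrite(f"pics/{n}0.png",p); print(n,K.round(1).tolist(),T.round(3).tolist())
s=env.get_state();print({k:np.round(v,3).tolist() for k,v in s.items()})
E
```

```text
pics
top [[611.7, 0.0, 316.3], [0.0, 611.7, 243.6], [0.0, 0.0, 1.0]] [[-0.016, -1.0, -0.004, 0.064], [-0.983, 0.016, -0.181, 0.584], [0.181, 0.001, -0.983, 1.574], [0.0, 0.0, 0.0, 1.0]]
scene [[556.7, 0.0, 313.1], [0.0, 556.7, 231.2], [0.0, 0.0, 1.0]] [[0.349, 0.937, -0.006, -0.239], [0.651, -0.247, -0.717, -0.311], [-0.674, 0.246, -0.697, 1.585], [0.0, 0.0, 0.0, 1.0]]
{'time_s': 0.1, 'joint_pos': [-1.372, 0.418, -0.01, 1.614, 0.005, 1.111, -0.053], 'joint_vel': [0.003, 0.0, -0.0, -0.002, 0.001, -0.001, -0.002], 'tau': [0.002, -86.583, 0.68, -43.564, 0.019, 0.005, -0.0], 'ee_pos': [0.148, 0.607, 0.231], 'eef_rot': [[-0.971, 0.238, -0.0], [0.238, 0.971, -0.001], [-0.0, -0.001, -1.0]], 'wrist_force': [0.798, 0.171, -0.473], 'moment': [0.037, -0.04, 0.033], 'finger_force': 0.0, 'width': 0.085}
```

View pics/top0.png

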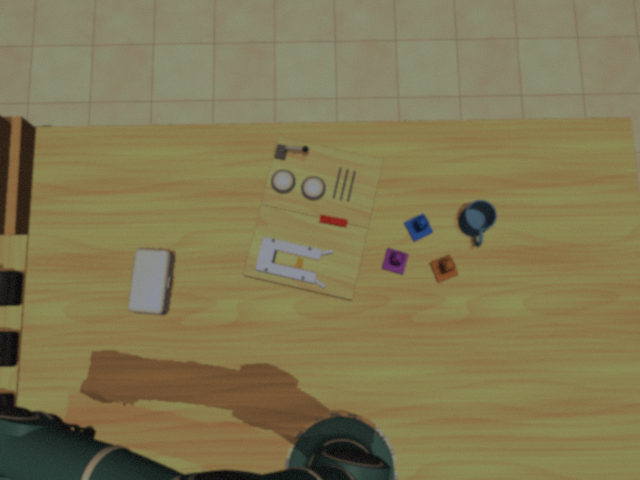

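View pics/scene0.png

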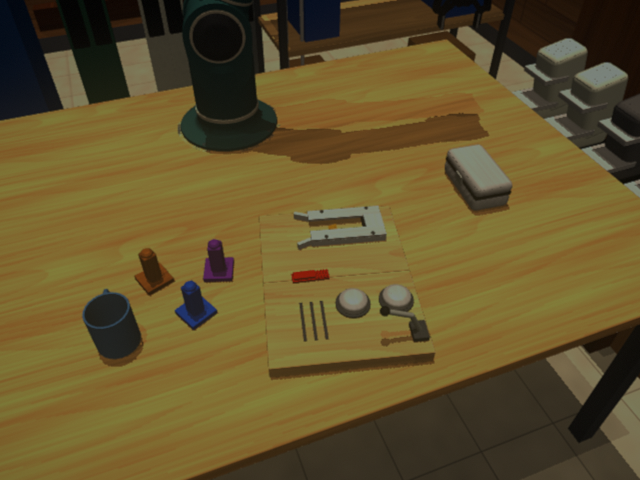

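The top view shows the orange peg at (444,268), decoys at (395,261) and (418,228), the mug at (478,218). The holder is at (295,262) with its mouth to the right, and the buckle at (333,221). Next I'll zoom in on the holder and peg.

```bash
python3 - <<'E'
from h import *
t=cv2.imread("pics/top0.png");s=cv2.imread("pics/scene0.png")
a=cv2.resize(t[210:310,240:470],None,fx=3.4,fy=3.4,interpolation=cv2.INTER_CUBIC)
b=cv2.resize(s[195:300,130:400],None,fx=2.9,fy=2.5,interpolation=cv2.INTER_CUBIC)
b=b[:, :a.shape[1]]; a=a[:,:b.shape[1]]
cv2.imwrite("pics/crop.png",np.clip(np.vstack([a,b])[:600].astype(float)*1.6,0,255).astype(np.uint8)); print(a.shape,b.shape)
_,K,T=get("top")
hsv=cv2.cvtColor(t,cv2.COLOR_BGR2HSV)
for n,(u,v) in dict(peg=(444,268),wood=(400,320),slab=(330,265),holder=(265,255)).items(): print(n,hsv[v-3:v+4:3,u-3:u+4:3].reshape(-1,3).tolist())
E
```

```text
(340, 782, 3) (262, 782, 3)
peg [[10, 146, 42], [14, 195, 68], [12, 164, 112], [10, 130, 47], [11, 146, 54], [13, 175, 99], [12, 151, 59], [15, 147, 45], [13, 190, 78]]
wood [[19, 127, 139], [19, 126, 140], [18, 130, 139], [21, 126, 138], [20, 126, 140], [20, 126, 138], [20, 122, 138], [20, 129, 138], [19, 127, 141]]
slab [[30, 95, 137], [29, 94, 139], [28, 102, 138], [30, 92, 138], [28, 95, 140], [29, 98, 141], [30, 93, 137], [31, 92, 141], [30, 89, 140]]
holder [[111, 28, 156], [109, 23, 152], [116, 25, 154], [112, 25, 155], [110, 20, 151], [118, 20, 152], [111, 23, 154], [111, 22, 150], [111, 26, 154]]
```

View pics/crop.png

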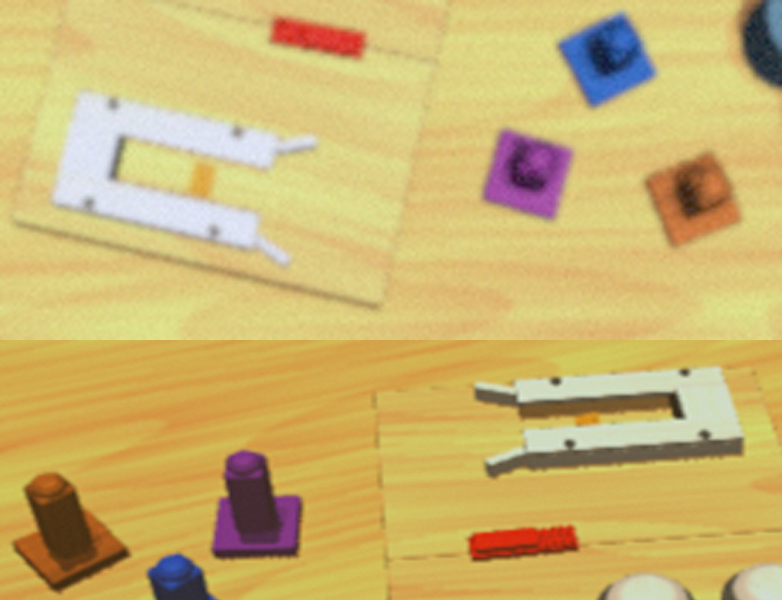

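The crop shows the holder with its mouth towards image-right, flares ending near pixels (333,252) and (325,287), and the catch at (300,262). The orange peg's foot is clearly visible. Next I'll measure positions from colour masks.

```bash
cat >> h.py <<'E'
def pegmask(p):
    h=cv2.cvtColor(p,cv2.COLOR_BGR2HSV)
    return h
E
python3 - <<'E'
from h import *
def big(m):
    c=max(cv2.findContours(m,cv2.RETR_EXTERNAL,cv2.CHAIN_APPROX_NONE)[0],key=cv2.contourArea); return c[:,0].astype(float)
out={}
for n,rh,rp in (("top",(240,225,345,300),(425,245,465,290)),("scene",(285,195,395,255),(125,240,180,298))):
    p,K,T=get(n); print(n,"cam",(-T[:3,:3].T@T[:3,3]).round(3))
    S=4; up=cv2.resize(p,None,fx=S,fy=S,interpolation=cv2.INTER_CUBIC); h=cv2.cvtColor(cv2.GaussianBlur(up,(0,0),2),cv2.COLOR_BGR2HSV)
    def roi(m,r):
        z=np.zeros_like(m);a=[S*i for i in r];z[a[1]:a[3],a[0]:a[2]]=m[a[1]:a[3],a[0]:a[2]];return z
    px=lambda c:(c+.5)/S-.5
    W=lambda c,z:np.array([ray(K,T,q,z)[:2] for q in px(c)])
    if n=="top":
        m=roi(((h[...,1]<60)&(h[...,2]>110)).astype(np.uint8)*255,rh)
        m2=cv2.morphologyEx(m,cv2.MORPH_OPEN,np.ones((25,25),np.uint8))
        r=cv2.minAreaRect((W(big(m2),.05)*1000).astype(np.float32)); print("holder rect",r, cv2.boxPoints(r).round(1).tolist())
        r=cv2.minAreaRect((W(big(m),.05)*1000).astype(np.float32)); print("with flares",r)
        cm=roi(((h[...,0]<23)&(h[...,1]>130)&(h[...,2]>120)).astype(np.uint8)*255,(285,250,312,275)); print("catch",W(big(cm).mean(0)[None],.033))
    m=roi(((h[...,0]<17)&(h[...,1]>(125 if n=="top" else 150))&(h[...,2]<(130 if n=="top" else 140))).astype(np.uint8)*255,rp)
    cv2.imwrite(f"pics/m_{n}.png",m)
    c=big(m); r=cv2.minAreaRect((W(c,.012)*1000).astype(np.float32)); print("peg foot",r)
    ap=cv2.approxPolyDP(c.astype(np.int32)[:,None],10,True)[:,0]; print("poly px",px(ap).round(1).tolist()); print((W(ap,.012)*1000).round(0).tolist(),(W(ap,.09)*1000).round(0).tolist())
E
```

```text
top cam [0.291 0.054 1.654]
holder rect ((544.3861083984375, 129.13783264160156), (168.00457763671875, 96.1701431274414), 76.2264404296875) [[477.70001220703125, 59.0], [571.0999755859375, 36.099998474121094], [611.0999755859375, 199.3000030517578], [517.7000122070312, 222.1999969482422]]
with flares ((541.038818359375, 116.4810562133789), (194.37069702148438, 105.18964385986328), 75.85173034667969)
catch [[0.53797618 0.10169694]]
peg foot ((520.1359252929688, -289.31488037109375), (60.6424446105957, 62.42152786254883), 20.2734317779541)
poly px [[448.6, 254.9], [430.1, 262.4], [437.4, 281.4], [456.9, 273.6]]
[[556.0, -304.0], [536.0, -253.0], [484.0, -270.0], [504.0, -324.0]] [[543.0, -287.0], [524.0, -239.0], [475.0, -255.0], [494.0, -306.0]]
scene cam [ 1.353 -0.243  0.88 ]
peg foot ((501.1801452636719, -299.3833923339844), (127.947021484375, 62.335044860839844), 16.345643997192383)
poly px [[145.4, 248.1], [138.9, 253.6], [144.6, 269.9], [134.6, 276.4], [150.4, 294.6], [173.1, 279.9], [160.6, 263.6], [155.6, 262.6], [154.4, 253.1]]
[[434.0, -296.0], [446.0, -312.0], [498.0, -307.0], [509.0, -329.0], [570.0, -306.0], [547.0, -256.0], [492.0, -272.0], [485.0, -282.0], [456.0, -280.0]] [[517.0, -291.0], [528.0, -305.0], [575.0, -301.0], [585.0, -321.0], [640.0, -300.0], [619.0, -255.0], [570.0, -270.0], [563.0, -278.0], [537.0, -277.0]]
```

drive_tool(
  targets=[
    [-1, -1, 0, 0, 0, 0, 1],
    [-1, -1, 0, 0, 0, 0, 1],
    [-1, -1, 0, 0, 0, 0, 1],
    [-1, -1, 0, 0, 0, 0, 1],
    [-1, -1, 0, 0, 0, 0, 1],
  ],
)

```text
time_s: 0.88
ee_pos: [0.2959, 0.3636, 0.2314]
eef_rot: [[-0.971, 0.238, 0.0], [0.238, 0.971, 0.0], [-0.0, 0.0, -1.0]]
wrist_force: [1.4, 0.3, 0.0]
width: 0.0854
finger_force: 0.0
```

drive_tool(
  targets=[
    [-1, -1, 0, 0, 0, 0, 1],
    [-1, -1, 0, 0, 0, 0, 1],
    [-1, -1, 0, 0, 0, 0, 1],
    [-1, -1, 0, 0, 0, 0, 1],
    [-1, -1, 0, 0, 0, 0, 1],
  ],
)

```text
time_s: 1.5
ee_pos: [0.4427, 0.1219, 0.2316]
eef_rot: [[-0.971, 0.237, 0.001], [0.237, 0.971, 0.0], [-0.0, 0.0, -1.0]]
wrist_force: [1.4, 1.1, 0.2]
width: 0.0856
finger_force: 0.0
```

drive_tool(
  targets=[
    [-1, -1, 0, 0, 0, 0, 1],
    [-1, -1, 0, 0, 0, 0, 1],
    [-1, -1, 0, 0, 0, 0, 1],
    [-1, -1, 0, 0, 0, 0, 1],
    [0, -1, 0, 0, 0, 0, 1],
  ],
)

```text
time_s: 2.12
ee_pos: [0.5511, -0.1109, 0.2308]
eef_rot: [[-0.971, 0.238, -0.0], [0.238, 0.971, -0.001], [-0.0, -0.001, -1.0]]
wrist_force: [-0.5, 0.2, -0.3]
width: 0.0853
finger_force: 0.0
```

drive_tool(
  targets=[
    [0, -1, 0, 0, 0, 0, 1],
    [0, -1, 0, 0, 0, 0, 1],
    [0, 0, 0, 0, 0, -0.35, 1],
    [0, 0, 0, 0, 0, -0.35, 1],
    [0, 0, 0, 0, 0, -0.35, 1],
  ],
)

```text
time_s: 2.75
ee_pos: [0.5308, -0.1865, 0.2312]
eef_rot: [[-0.958, -0.287, -0.0], [-0.287, 0.958, 0.0], [0.0, 0.0, -1.0]]
wrist_force: [0.1, -0.3, -0.6]
width: 0.0853
finger_force: 0.0
```

drive_tool(
  targets=[
    [0, 0, 0, 0, 0, -0.126, 1],
    [0.58, -1, 0, 0, 0, 0, 1],
    [0.57, -1, 0, 0, 0, 0, 1],
    [0, -0.31, 1, 0, 0, 0, 1],
    [0, 0, 1, 0, 0, 0, 1],
  ],
)

```text
time_s: 3.38
ee_pos: [0.5191, -0.2902, 0.1504]
eef_rot: [[-0.941, -0.34, 0.001], [-0.34, 0.941, -0.001], [-0.0, -0.001, -1.0]]
wrist_force: [1.0, -0.1, -0.3]
width: 0.0855
finger_force: 0.0
```

```bash
python3 - <<'E'
from h import *
p,K,T=get("scene"); q,K2,T2=get("top")
s=env.get_state(); e=s["ee_pos"];print(e.round(4),s["eef_rot"].round(3).tolist())
a=cv2.resize(p[170:310,80:240],None,fx=2.5,fy=2.5); b=cv2.resize(q[210:310,380:500],None,fx=3.3,fy=3.5)
cv2.imwrite("pics/c2.png",np.clip(np.hstack([a[:350],b[:350]])*1.6,0,255).astype(np.uint8))
for z in(.0,.012):
  print((proj(K,T,[.520,-.289,z])), proj(K2,T2,[.52,-.289,z]))
print(proj(K,T,[.520,-.289,.09]))
E
```

```text
[ 0.5173 -0.2881  0.1478] [[-0.94, -0.341, -0.006], [-0.341, 0.94, 0.002], [0.005, 0.004, -1.0]]
[155.97465976 278.79931555] [442.74347174 268.56365358]
[154.80386868 274.99418313] [443.62825857 267.93975716]
[146.76016819 248.85173478]
```

View pics/c2.png

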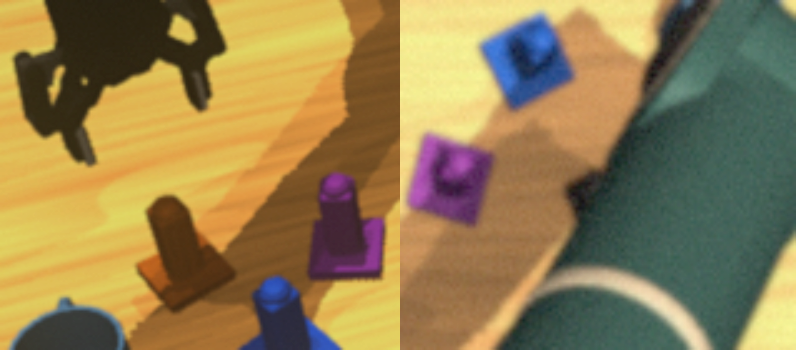

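The scene crop shows the open fingers around the line above the orange peg. Its dome at (147,250) matches the predicted (146.8,248.9). I'll go down and grip.

drive_tool(
  targets=[
    [0, 0, 0.9, 0, 0, 0, 1],
    [0, 0, 0.9, 0, 0, 0, 1],
    [0, 0, 0.87, 0, 0, 0, 1],
    [0, 0, 0, 0, 0, 0, 1],
  ],
)

```text
time_s: 3.98
ee_pos: [0.5188, -0.2885, 0.0442]
eef_rot: [[-0.94, -0.342, -0.002], [-0.342, 0.94, 0.001], [0.002, 0.002, -1.0]]
wrist_force: [0.2, -0.8, -0.1]
width: 0.0849
finger_force: 0.0
```

drive_tool(
  targets=[
    [0, 0, 0, 0, 0, 0, 0],
    [0, 0, 0, 0, 0, 0, 0],
    [0, 0, 0, 0, 0, 0, 0],
    [0, 0, 0, 0, 0, 0, 0],
    [0, 0, 0, 0, 0, 0, 0],
  ],
  force=50,
)

```text
time_s: 4.6
ee_pos: [0.5197, -0.2893, 0.0454]
eef_rot: [[-0.94, -0.341, 0.001], [-0.341, 0.94, -0.0], [-0.001, -0.001, -1.0]]
wrist_force: [-0.7, 0.3, 9.0]
width: 0.0273
finger_force: 56.2
```

drive_tool(
  targets=[
    [0, 0, -0.5, 0, 0, 0, 0],
    [0, 0, -0.9, 0, 0, 0, 0],
    [0, 0, -0.9, 0, 0, 0, 0],
    [0, 0, -0.9, 0, 0, 0, 0],
    [0, 0, 0, 0, 0, 0, 0],
  ],
)

```text
time_s: 5.22
ee_pos: [0.5202, -0.2897, 0.1763]
eef_rot: [[-0.94, -0.341, 0.005], [-0.341, 0.94, -0.002], [-0.004, -0.003, -1.0]]
wrist_force: [-0.2, 0.3, -1.2]
width: 0.0276
finger_force: 54.8
```

drive_tool(
  targets=[
    [-0.3, 0.8, 0, 0, 0, 0, 0],
    [-0.3, 0.9, 0, 0, 0, 0, 0],
    [-0.3, 0.9, 0, 0, 0, 0, 0],
    [-0.3, 0.9, 0, 0, 0, 0, 0],
    [-0.3, 0.9, 0, 0, 0, 0, 0],
  ],
)

```text
time_s: 5.85
ee_pos: [0.515, -0.1018, 0.1726]
eef_rot: [[-0.94, -0.341, -0.0], [-0.341, 0.94, -0.0], [0.0, 0.0, -1.0]]
wrist_force: [0.9, 0.3, -0.2]
width: 0.0271
finger_force: 54.6
```

drive_tool(
  targets=[
    [-0.3, 0.9, 0, 0, 0, 0, 0],
    [-0.3, 0.9, 0, 0, 0, 0.3, 0],
    [-0.1, 0, 0, 0, 0, 0.3, 0],
    [0, 0, 0, 0, 0, 0.3, 0],
    [0, 0, 0, 0, 0, 0.277, 0],
  ],
)

```text
time_s: 6.48
ee_pos: [0.5171, -0.0264, 0.1725]
eef_rot: [[-0.97, 0.243, -0.001], [0.243, 0.97, -0.0], [0.001, -0.0, -1.0]]
wrist_force: [0.3, 0.1, -0.9]
width: 0.0271
finger_force: 54.7
```

drive_tool(
  targets=[
    [0, 0, 0, 0, 0, 0, 0],
    [0, 0, 0, 0, 0, 0, 0],
  ],
)

```text
time_s: 6.72
ee_pos: [0.5173, -0.0264, 0.1725]
eef_rot: [[-0.972, 0.235, -0.0], [0.235, 0.972, -0.0], [0.0, -0.0, -1.0]]
wrist_force: [0.6, -0.2, -1.0]
width: 0.0276
finger_force: 54.7
```

drive_tool(
  targets=[
    [0.27, 0.72, 0, 0, 0, 0, 0],
    [0, 0, 0.7, 0, 0, 0, 0],
    [0, 0, 0.7, 0, 0, 0, 0],
    [0, 0, 0.5, 0, 0, 0, 0],
    [0, 0, 0, 0, 0, 0, 0],
  ],
)

```text
time_s: 7.35
ee_pos: [0.513, 0.0039, 0.0956]
eef_rot: [[-0.972, 0.236, -0.002], [0.236, 0.972, -0.001], [0.002, -0.001, -1.0]]
wrist_force: [0.2, -0.3, -0.8]
width: 0.0274
finger_force: 54.7
```

```bash
python3 - <<'E'
from h import *
p,K,T=get("scene"); q,K2,T2=get("top")
s=env.get_state(); print(s["ee_pos"].round(4),s["eef_rot"].round(3).tolist(),s["wrist_force"])
o=np.array([.5447,.1306]);d=np.array([.238,.971]);n=np.array([-.971,.238])
S=5;x0,y0=230,190;a=cv2.resize(p[y0:y0+110,x0:x0+160],None,fx=S,fy=S,interpolation=cv2.INTER_CUBIC)
a=np.clip(a*1.6,0,255).astype(np.uint8)
def ln(h1,h2,z):
    f=lambda h:tuple(int(v) for v in (proj(K,T,[*(o+d*h[0]+n*h[1]),z])-[x0,y0]+.5)*S)
    cv2.line(a,f(h1),f(h2),(255,0,0),1)
for y in(-.018,.018): ln((-.082,y),(.04,y),.05)
ln((-.082,-.04),(-.082,.04),.05); ln((.079,-.04),(.079,.04),.05)
ln((-.112,-.045),(-.112,.045),.045)
ln((-.127,0),(-.082,0),.03)
cv2.imwrite("pics/c3.png",a)
E
```

```text
[0.5141 0.0039 0.0971] [[-0.971, 0.237, 0.0], [0.237, 0.971, -0.0], [-0.0, 0.0, -1.0]] [-0.85404491  0.26400213 -1.07356972]
```

View pics/c3.png

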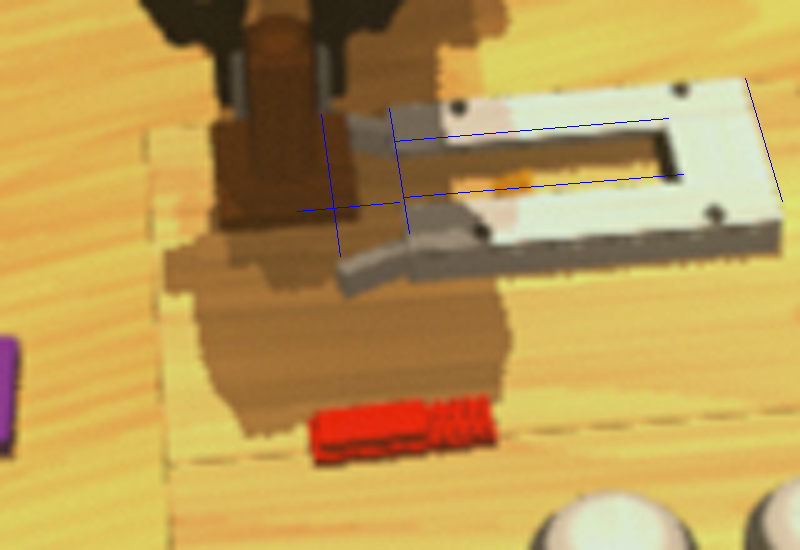

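The scene crop shows the peg held upright in front of the mouth, with its foot's lower corners at crop (217,230) and (357,222). The real slot edges sit slightly nearer the camera than my predicted lines, so I'll measure the peg relative to the holder in this same view.

```bash
cat > m.py <<'E'
from h import *
o=np.array([.5447,.1306]);d=np.array([.238,.971]);n=np.array([-.971,.238])
def tran(p,K,T,x,z,y0=-.07,y1=.07,ch=None):
    ys=np.arange(y0,y1,.0005); uv=np.array([proj(K,T,[*(o+d*x+n*y),z]) for y in ys]).astype(np.float32)
    return ys,cv2.remap(p.astype(np.float32),uv[:,:1],uv[:,1:],cv2.INTER_LINEAR)[:,0]
E
python3 - <<'E'
from m import *
for nme in("top","scene"):
    _,K,T=get(nme); p=cv2.imread(f"pics/{nme}0.png")
    for x in(-.065,-.045,.0,.025):
        xs=[tran(p,K,T,x+k*.001,.05) for k in range(-5,6)]; ys=xs[0][0]; v=np.mean([a[1] for a in xs],0)
        b=v[:,0]  # blue channel: white vs wood
        g=np.gradient(cv2.GaussianBlur(b[:,None],(0,0),2)[:,0])
        pk=[(round(ys[i]*1000,1),round(float(g[i]),1)) for i in range(2,len(g)-2) if abs(g[i])>2 and abs(g[i])==abs(g[i-2:i+3]).max()]
        print(nme,x,pk)
# current foot
p,K,T=get("scene")
h=cv2.cvtColor(p,cv2.COLOR_BGR2HSV); print(h[225:240:3,285].tolist(),h[225,270:310:4].tolist())
a=cv2.resize(p[200:250,260:330],None,fx=11,fy=11,interpolation=cv2.INTER_CUBIC)
cv2.imwrite("pics/c4.png",np.clip(a*2.2,0,255).astype(np.uint8))
E
```

```text
top -0.065 [(np.float64(-46.5), 4.3), (np.float64(-18.5), -4.7), (np.float64(18.0), 4.7), (np.float64(45.5), -5.1)]
top -0.045 [(np.float64(-47.0), 2.1), (np.float64(-37.5), 2.6), (np.float64(-18.5), -4.6), (np.float64(18.0), 4.9), (np.float64(34.5), -2.4), (np.float64(46.0), -4.2)]
top 0.0 [(np.float64(-46.5), 4.1), (np.float64(-18.5), -4.7), (np.float64(17.5), 4.5), (np.float64(45.0), -5.0)]
top 0.025 [(np.float64(-46.0), 3.7), (np.float64(-19.0), -4.5), (np.float64(17.5), 4.5), (np.float64(45.0), -5.1)]
scene -0.065 [(np.float64(-51.0), 6.6), (np.float64(-22.5), -4.6), (np.float64(-9.5), -2.2), (np.float64(13.5), 7.0), (np.float64(41.0), -5.1)]
scene -0.045 [(np.float64(-51.5), 6.9), (np.float64(-23.0), -6.0), (np.float64(13.0), 5.6), (np.float64(41.0), -3.4)]
scene 0.0 [(np.float64(-50.5), 7.1), (np.float64(-22.5), -4.8), (np.float64(-9.5), -2.2), (np.float64(12.5), 7.3), (np.float64(41.0), -4.7)]
scene 0.025 [(np.float64(-51.0), 6.8), (np.float64(-22.5), -4.7), (np.float64(12.5), 7.1), (np.float64(41.0), -4.7)]
[[15, 191, 48], [13, 188, 53], [14, 186, 52], [16, 188, 46], [17, 169, 80]] [[19, 158, 140], [15, 196, 52], [15, 197, 53], [15, 194, 46], [15, 186, 48], [15, 193, 49], [14, 195, 55], [14, 189, 54], [17, 166, 69], [17, 164, 73]]
```

View pics/c4.png

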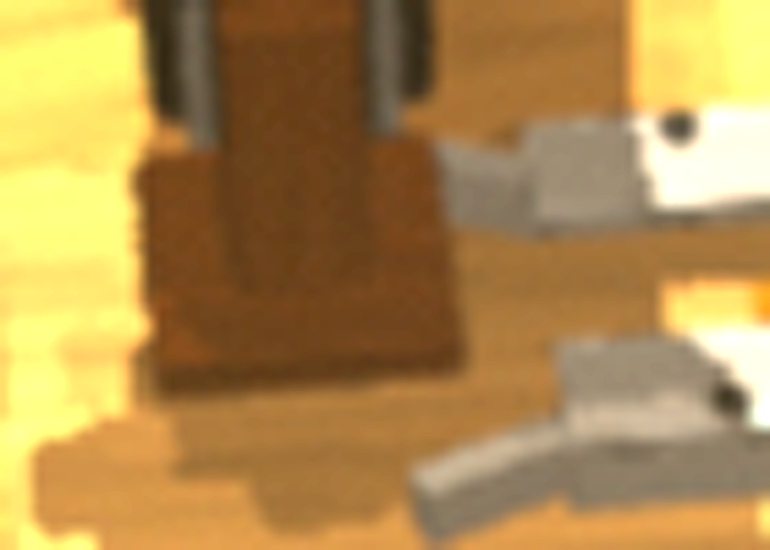

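```bash
python3 - <<'E'
from m import *
_,K,T=get("scene"); print(env.get_state()["ee_pos"].round(4))
for z,c in((.063,[(158,368),(460,350),(440,142),(143,158)]),(.051,[(165,393),(462,372)])):
    for u,v in c:
        w=ray(K,T,((u+.5)/11-.5+260,(v+.5)/11-.5+200),z)[:2]-o; print(z,(w@d*1000).round(1),(w@n*1000).round(1))
E
```

```text
[0.5142 0.0042 0.0973]
0.063 -160.4 -33.9
0.063 -102.7 -36.0
0.063 -100.7 23.4
0.063 -159.5 25.9
0.051 -159.4 -28.6
0.051 -102.0 -29.8
```

drive_tool(
  targets=[
    [0, 0, 0.25, 0, 0, -0.035, 0],
    [0, 0, 0.2, 0, 0, 0, 0],
    [0, 0, 0.04, 0, 0, 0, 0],
    [0, 0, 0, 0, 0, 0, 0],
  ],
)

```text
time_s: 8.15
ee_pos: [0.5137, 0.004, 0.0767]
eef_rot: [[-0.975, 0.221, -0.0], [0.221, 0.975, -0.0], [0.0, -0.0, -1.0]]
wrist_force: [0.4, -0.2, -1.4]
width: 0.0274
finger_force: 54.7
```

drive_tool(
  targets=[
    [0, 0, 0.03, 0, 0, 0, 0],
    [0, 0, 0, 0, 0, 0, 0],
  ],
)

```text
time_s: 8.4
ee_pos: [0.5139, 0.0041, 0.0758]
eef_rot: [[-0.975, 0.221, 0.0], [0.221, 0.975, -0.0], [-0.0, 0.0, -1.0]]
wrist_force: [-0.4, 0.2, -2.6]
width: 0.0272
finger_force: 54.7
```

drive_tool(
  targets=[
    [0, 0, 0.025, 0, 0, 0, 0],
    [0, 0, 0, 0, 0, 0, 0],
  ],
)

```text
time_s: 8.65
ee_pos: [0.514, 0.004, 0.0754]
eef_rot: [[-0.975, 0.221, 0.001], [0.221, 0.975, 0.0], [-0.0, 0.0, -1.0]]
wrist_force: [-4.5, 0.0, 12.9]
width: 0.0276
finger_force: 56.5
```

drive_tool(
  targets=[
    [0, 0, -0.013, 0, 0, 0, 0],
    [-0.002, 0.1, 0, 0, 0, 0, 0],
    [-0.002, 0.1, 0, 0, 0, 0, 0],
    [-0.002, 0.1, 0, 0, 0, 0, 0],
    [-0.002, 0.1, 0, 0, 0, 0, 0],
  ],
)

```text
time_s: 9.28
ee_pos: [0.518, 0.0198, 0.0754]
eef_rot: [[-0.975, 0.221, 0.001], [0.221, 0.975, -0.0], [-0.001, -0.0, -1.0]]
wrist_force: [-1.5, -3.3, 6.3]
width: 0.0274
finger_force: 55.5
```

drive_tool(
  targets=[
    [-0.001, 0.05, 0, 0, 0, 0, 0],
    [-0.001, 0.05, 0, 0, 0, 0, 0],
    [-0.001, 0.05, 0, 0, 0, 0, 0],
  ],
)

```text
time_s: 9.65
ee_pos: [0.5194, 0.0255, 0.0754]
eef_rot: [[-0.975, 0.221, 0.0], [0.221, 0.975, -0.0], [-0.001, -0.0, -1.0]]
wrist_force: [-0.2, -3.2, 4.6]
width: 0.0273
finger_force: 55.5
```

drive_tool(
  targets=[
    [-0.001, 0.05, 0, 0, 0, 0, 0],
    [-0.001, 0.05, 0, 0, 0, 0, 0],
    [-0.001, 0.05, 0, 0, 0, 0, 0],
  ],
)

```text
time_s: 10.02
ee_pos: [0.5209, 0.0314, 0.0754]
eef_rot: [[-0.975, 0.221, 0.001], [0.221, 0.975, -0.0], [-0.001, -0.0, -1.0]]
wrist_force: [-0.9, -1.7, 6.1]
width: 0.0273
finger_force: 55.5
```

drive_tool(
  targets=[
    [-0.001, 0.05, 0, 0, 0, 0, 0],
    [-0.001, 0.05, 0, 0, 0, 0, 0],
    [-0.001, 0.05, 0, 0, 0, 0, 0],
  ],
)

```text
time_s: 10.4
ee_pos: [0.5224, 0.0372, 0.0755]
eef_rot: [[-0.975, 0.221, 0.001], [0.221, 0.975, -0.0], [-0.001, -0.0, -1.0]]
wrist_force: [-1.1, -2.4, 6.1]
width: 0.0272
finger_force: 55.5
```

drive_tool(
  targets=[
    [-0.001, 0.06, 0, 0, 0, 0, 0],
    [-0.001, 0.06, 0, 0, 0, 0, 0],
    [-0.001, 0.06, 0, 0, 0, 0, 0],
    [-0.001, 0.06, 0, 0, 0, 0, 0],
    [-0.001, 0.06, 0, 0, 0, 0, 0],
  ],
)

```text
time_s: 11.02
ee_pos: [0.5251, 0.0489, 0.0754]
eef_rot: [[-0.975, 0.221, 0.0], [0.221, 0.975, -0.0], [-0.001, -0.0, -1.0]]
wrist_force: [-0.9, -3.2, 5.4]
width: 0.0275
finger_force: 55.5
```

drive_tool(
  targets=[
    [-0.001, 0.06, 0, 0, 0, 0, 0],
    [-0.001, 0.06, 0, 0, 0, 0, 0],
    [-0.001, 0.06, 0, 0, 0, 0, 0],
    [-0.001, 0.06, 0, 0, 0, 0, 0],
  ],
)

```text
time_s: 11.52
ee_pos: [0.5274, 0.0582, 0.0754]
eef_rot: [[-0.975, 0.221, 0.001], [0.221, 0.975, -0.0], [-0.001, -0.0, -1.0]]
wrist_force: [-1.4, -2.7, 6.4]
width: 0.0274
finger_force: 55.5
```

drive_tool(
  targets=[
    [-0.001, 0.06, 0, 0, 0, 0, 0],
    [-0.001, 0.06, 0, 0, 0, 0, 0],
    [-0.001, 0.06, 0, 0, 0, 0, 0],
  ],
)

```text
time_s: 11.9
ee_pos: [0.5291, 0.0651, 0.0755]
eef_rot: [[-0.975, 0.221, 0.001], [0.221, 0.975, -0.0], [-0.001, -0.0, -1.0]]
wrist_force: [0.1, -2.8, 5.7]
width: 0.0273
finger_force: 55.6
```

drive_tool(
  targets=[
    [-0.001, 0.06, 0, 0, 0, 0, 0],
    [-0.001, 0.06, 0, 0, 0, 0, 0],
    [-0.001, 0.06, 0, 0, 0, 0, 0],
  ],
)

```text
time_s: 12.28
ee_pos: [0.5308, 0.072, 0.0755]
eef_rot: [[-0.975, 0.221, 0.001], [0.221, 0.975, -0.0], [-0.001, -0.0, -1.0]]
wrist_force: [-1.3, -4.4, 7.1]
width: 0.0273
finger_force: 55.6
```

drive_tool(
  targets=[
    [-0.001, 0.06, 0, 0, 0, 0, 0],
    [-0.001, 0.06, 0, 0, 0, 0, 0],
    [-0.001, 0.06, 0, 0, 0, 0, 0],
  ],
)

```text
time_s: 12.65
ee_pos: [0.5325, 0.0785, 0.0755]
eef_rot: [[-0.975, 0.221, 0.0], [0.221, 0.975, -0.001], [-0.0, -0.001, -1.0]]
wrist_force: [-4.0, -14.1, 13.9]
width: 0.0274
finger_force: 56.6
```

drive_tool(
  targets=[
    [0, 0.025, -0.005, 0, 0, 0, 0],
    [0, 0.025, 0, 0, 0, 0, 0],
  ],
)

```text
time_s: 12.9
ee_pos: [0.5328, 0.0814, 0.0754]
eef_rot: [[-0.975, 0.221, 0.0], [0.221, 0.975, 0.0], [-0.0, 0.0, -1.0]]
wrist_force: [0.3, -0.5, 3.8]
width: 0.0274
finger_force: 55.3
```

drive_tool(
  targets=[
    [0, 0.025, 0, 0, 0, 0, 0],
    [0, 0.025, 0, 0, 0, 0, 0],
  ],
)

```text
time_s: 13.15
ee_pos: [0.5332, 0.0832, 0.0754]
eef_rot: [[-0.975, 0.221, 0.0], [0.221, 0.975, -0.0], [-0.0, -0.0, -1.0]]
wrist_force: [0.3, -0.7, 4.0]
width: 0.0273
finger_force: 55.3
```

drive_tool(
  targets=[
    [-0.001, 0.06, 0, 0, 0, 0, 0],
    [-0.001, 0.06, 0, 0, 0, 0, 0],
    [-0.001, 0.06, 0, 0, 0, 0, 0],
    [-0.001, 0.06, 0, 0, 0, 0, 0],
    [-0.001, 0.06, 0, 0, 0, 0, 0],
  ],
)

```text
time_s: 13.78
ee_pos: [0.536, 0.0948, 0.0755]
eef_rot: [[-0.975, 0.221, 0.0], [0.221, 0.975, -0.0], [-0.0, -0.0, -1.0]]
wrist_force: [-1.1, -1.5, 4.9]
width: 0.0272
finger_force: 55.4
```

drive_tool(
  targets=[
    [-0.001, 0.06, 0, 0, 0, 0, 0],
    [-0.001, 0.06, 0, 0, 0, 0, 0],
    [-0.001, 0.06, 0, 0, 0, 0, 0],
  ],
)

```text
time_s: 14.15
ee_pos: [0.5377, 0.1018, 0.0755]
eef_rot: [[-0.975, 0.221, 0.0], [0.221, 0.975, -0.0], [-0.0, -0.0, -1.0]]
wrist_force: [-0.9, -1.1, 5.1]
width: 0.0273
finger_force: 55.5
```

drive_tool(
  targets=[
    [-0.001, 0.06, 0, 0, 0, 0, 0],
    [-0.001, 0.06, 0, 0, 0, 0, 0],
  ],
)

```text
time_s: 14.4
ee_pos: [0.5389, 0.1064, 0.0755]
eef_rot: [[-0.975, 0.221, 0.0], [0.221, 0.975, -0.0], [-0.0, -0.0, -1.0]]
wrist_force: [0.1, -1.9, 4.0]
width: 0.0274
finger_force: 55.5
```

drive_tool(
  targets=[
    [-0.001, 0.06, 0, 0, 0, 0, 0],
    [-0.001, 0.06, 0, 0, 0, 0, 0],
  ],
)

```text
time_s: 14.65
ee_pos: [0.54, 0.1111, 0.0755]
eef_rot: [[-0.975, 0.221, 0.0], [0.221, 0.975, -0.0], [-0.0, -0.0, -1.0]]
wrist_force: [-1.1, -2.0, 6.2]
width: 0.0271
finger_force: 55.5
```

drive_tool(
  targets=[
    [-0.001, 0.04, 0, 0, 0, 0, 0],
    [-0.001, 0.04, 0, 0, 0, 0, 0],
  ],
)

```text
time_s: 14.9
ee_pos: [0.5408, 0.1142, 0.0755]
eef_rot: [[-0.975, 0.221, 0.0], [0.221, 0.975, -0.0], [-0.0, -0.0, -1.0]]
wrist_force: [-1.2, -2.3, 4.9]
width: 0.0272
finger_force: 55.5
```

drive_tool(
  targets=[
    [-0.001, 0.04, 0, 0, 0, 0, 0],
    [-0.001, 0.04, 0, 0, 0, 0, 0],
  ],
)

```text
time_s: 15.15
ee_pos: [0.5416, 0.1172, 0.0755]
eef_rot: [[-0.975, 0.221, 0.0], [0.221, 0.975, -0.0], [-0.0, -0.0, -1.0]]
wrist_force: [-1.3, -2.6, 5.3]
width: 0.0272
finger_force: 55.5
```

drive_tool(
  targets=[
    [-0.001, 0.04, 0, 0, 0, 0, 0],
    [-0.001, 0.04, 0, 0, 0, 0, 0],
  ],
)

```text
time_s: 15.4
ee_pos: [0.5424, 0.1203, 0.0755]
eef_rot: [[-0.975, 0.221, 0.0], [0.221, 0.975, -0.0], [-0.0, -0.0, -1.0]]
wrist_force: [-0.4, -1.7, 5.1]
width: 0.0272
finger_force: 55.5
```

drive_tool(
  targets=[
    [-0.001, 0.04, 0, 0, 0, 0, 0],
    [-0.001, 0.04, 0, 0, 0, 0, 0],
  ],
)

```text
time_s: 15.65
ee_pos: [0.5431, 0.1234, 0.0755]
eef_rot: [[-0.975, 0.221, 0.0], [0.221, 0.975, -0.0], [-0.0, -0.0, -1.0]]
wrist_force: [-0.8, -2.4, 6.7]
width: 0.027
finger_force: 55.5
```

drive_tool(
  targets=[
    [-0.001, 0.04, 0, 0, 0, 0, 0],
    [-0.001, 0.04, 0, 0, 0, 0, 0],
  ],
)

```text
time_s: 15.9
ee_pos: [0.544, 0.1265, 0.0755]
eef_rot: [[-0.975, 0.221, 0.0], [0.221, 0.975, -0.0], [-0.0, -0.0, -1.0]]
wrist_force: [-0.9, -1.8, 5.4]
width: 0.0273
finger_force: 55.5
```

drive_tool(
  targets=[
    [-0.001, 0.04, 0, 0, 0, 0, 0],
    [-0.001, 0.04, 0, 0, 0, 0, 0],
  ],
)

```text
time_s: 16.15
ee_pos: [0.5447, 0.1297, 0.0755]
eef_rot: [[-0.975, 0.221, 0.0], [0.221, 0.975, -0.0], [-0.0, -0.0, -1.0]]
wrist_force: [-0.2, -2.7, 5.6]
width: 0.0274
finger_force: 55.5
```

drive_tool(
  targets=[
    [-0.001, 0.04, 0, 0, 0, 0, 0],
    [-0.001, 0.04, 0, 0, 0, 0, 0],
  ],
)

```text
time_s: 16.4
ee_pos: [0.5455, 0.1328, 0.0755]
eef_rot: [[-0.975, 0.221, 0.0], [0.221, 0.975, -0.0], [-0.0, -0.0, -1.0]]
wrist_force: [0.6, -2.8, 5.6]
width: 0.0275
finger_force: 55.6
```

drive_tool(
  targets=[
    [-0.001, 0.03, 0, 0, 0, 0, 0],
    [-0.001, 0.03, 0, 0, 0, 0, 0],
  ],
)

```text
time_s: 16.65
ee_pos: [0.5461, 0.135, 0.0755]
eef_rot: [[-0.975, 0.221, 0.0], [0.221, 0.975, -0.0], [-0.0, -0.0, -1.0]]
wrist_force: [-0.3, -2.6, 5.3]
width: 0.0276
finger_force: 55.6
```

drive_tool(
  targets=[
    [-0.001, 0.03, 0, 0, 0, 0, 0],
    [-0.001, 0.03, 0, 0, 0, 0, 0],
  ],
)

```text
time_s: 16.9
ee_pos: [0.5465, 0.1365, 0.0755]
eef_rot: [[-0.975, 0.222, -0.001], [0.222, 0.975, -0.001], [0.0, -0.001, -1.0]]
wrist_force: [-5.0, -9.0, 12.4]
width: 0.0274
finger_force: 56.4
```

drive_tool(
  targets=[
    [-0.001, 0.03, 0, 0, 0, 0, 0],
    [-0.001, 0.03, 0, 0, 0, 0, 0],
  ],
)

```text
time_s: 17.15
ee_pos: [0.5469, 0.1381, 0.0756]
eef_rot: [[-0.975, 0.222, -0.001], [0.222, 0.975, -0.002], [0.001, -0.002, -1.0]]
wrist_force: [-6.8, -11.9, 16.0]
width: 0.0272
finger_force: 56.8
```

drive_tool(
  targets=[
    [-0.001, 0.03, 0, 0, 0, 0, 0],
    [-0.001, 0.03, 0, 0, 0, 0, 0],
  ],
)

```text
time_s: 17.4
ee_pos: [0.5474, 0.14, 0.0756]
eef_rot: [[-0.975, 0.223, -0.001], [0.223, 0.975, -0.002], [0.001, -0.002, -1.0]]
wrist_force: [-7.5, -15.1, 16.0]
width: 0.0278
finger_force: 57.0
```

drive_tool(
  targets=[
    [0.01, 0, -0.008, 0, 0, 0, 0],
    [0, 0, 0, 0, 0, 0, 0],
  ],
)

```text
time_s: 17.65
ee_pos: [0.5473, 0.1401, 0.0756]
eef_rot: [[-0.975, 0.223, -0.001], [0.223, 0.975, -0.002], [0.0, -0.002, -1.0]]
wrist_force: [-1.6, -11.2, 7.2]
width: 0.0273
finger_force: 55.9
```

drive_tool(
  targets=[
    [0, 0.015, 0, 0, 0, 0, 0],
    [0, 0.015, 0, 0, 0, 0, 0],
  ],
)

```text
time_s: 17.9
ee_pos: [0.5474, 0.1408, 0.0756]
eef_rot: [[-0.975, 0.223, -0.001], [0.223, 0.975, -0.003], [0.001, -0.003, -1.0]]
wrist_force: [-3.8, -16.6, 9.3]
width: 0.0272
finger_force: 56.1
```

drive_tool(
  targets=[
    [0, 0.01, 0, 0, 0, 0, 0],
    [0, 0, 0, 0, 0, 0, 0],
  ],
)

```text
time_s: 18.15
ee_pos: [0.5475, 0.141, 0.0756]
eef_rot: [[-0.975, 0.223, -0.001], [0.223, 0.975, -0.003], [0.001, -0.003, -1.0]]
wrist_force: [-3.6, -14.4, 9.8]
width: 0.0276
finger_force: 56.1
```

drive_tool(
  targets=[
    [0, -0.03, 0, 0, 0, 0, 0],
    [0, -0.03, 0, 0, 0, 0, 0],
  ],
)

```text
time_s: 18.4
ee_pos: [0.5472, 0.1399, 0.0755]
eef_rot: [[-0.975, 0.222, -0.001], [0.222, 0.975, -0.002], [0.0, -0.002, -1.0]]
wrist_force: [0.5, -8.1, 4.1]
width: 0.0272
finger_force: 55.4
```

drive_tool(
  targets=[
    [0, -0.02, 0, 0, 0, 0, 0],
    [0, -0.02, 0, 0, 0, 0, 0],
  ],
)

```text
time_s: 18.65
ee_pos: [0.547, 0.1393, 0.0755]
eef_rot: [[-0.975, 0.222, 0.0], [0.222, 0.975, -0.001], [-0.0, -0.001, -1.0]]
wrist_force: [2.9, -2.6, -2.2]
width: 0.0275
finger_force: 54.7
```

drive_tool(
  targets=[
    [0, -0.025, 0, 0, 0, 0, 0],
    [0, 0, 0, 0, 0, 0, 0],
  ],
)

```text
time_s: 18.9
ee_pos: [0.5469, 0.1392, 0.0757]
eef_rot: [[-0.975, 0.221, 0.0], [0.221, 0.975, 0.0], [-0.0, 0.0, -1.0]]
wrist_force: [3.3, 0.6, -4.9]
width: 0.0273
finger_force: 54.3
```

The catch bars the way back: the pose stopped at y=0.139 with the pull force rising. I'll release and lift.

drive_tool(
  targets=[
    [0, 0.015, 0, 0, 0, 0, 0.5],
    [0, 0, 0, 0, 0, 0, 0.8],
    [0, 0, 0, 0, 0, 0, 1],
    [0, 0, 0, 0, 0, 0, 1],
    [0, 0, 0, 0, 0, 0, 1],
  ],
  force=20,
)

```text
time_s: 19.52
ee_pos: [0.5469, 0.1393, 0.0758]
eef_rot: [[-0.975, 0.221, -0.0], [0.221, 0.975, -0.0], [0.0, -0.0, -1.0]]
wrist_force: [0.2, -0.4, -0.2]
width: 0.0853
finger_force: 0.0
```

drive_tool(
  targets=[
    [0, 0, -0.4, 0, 0, 0, 1],
    [0, 0, -0.9, 0, 0, 0, 1],
    [0, 0, -0.9, 0, 0, 0, 1],
    [0, 0, -0.9, 0, 0, 0, 1],
    [0, 0, -0.9, 0, 0, 0, 1],
  ],
)

```text
time_s: 20.15
ee_pos: [0.5468, 0.1391, 0.2381]
eef_rot: [[-0.975, 0.221, 0.001], [0.221, 0.975, 0.0], [-0.001, 0.0, -1.0]]
wrist_force: [-0.2, 1.2, 0.3]
width: 0.0859
finger_force: 0.0
```

```bash
python3 - <<'E'
from h import *
p,K,T=get("scene"); s=env.get_state(); print(s["time_s"],s["ee_pos"],s["width"],s["wrist_force"])
cv2.imwrite("pics/c5.png",np.clip(cv2.resize(p[150:270,250:410],None,fx=5,fy=5,interpolation=cv2.INTER_CUBIC)*2.,0,255).astype(np.uint8))
E
```

```text
20.2 [0.54853807 0.13931392 0.2426178 ] 0.08580763951447343 [1.57892121 0.65697746 5.46479039]
```

View pics/c5.png

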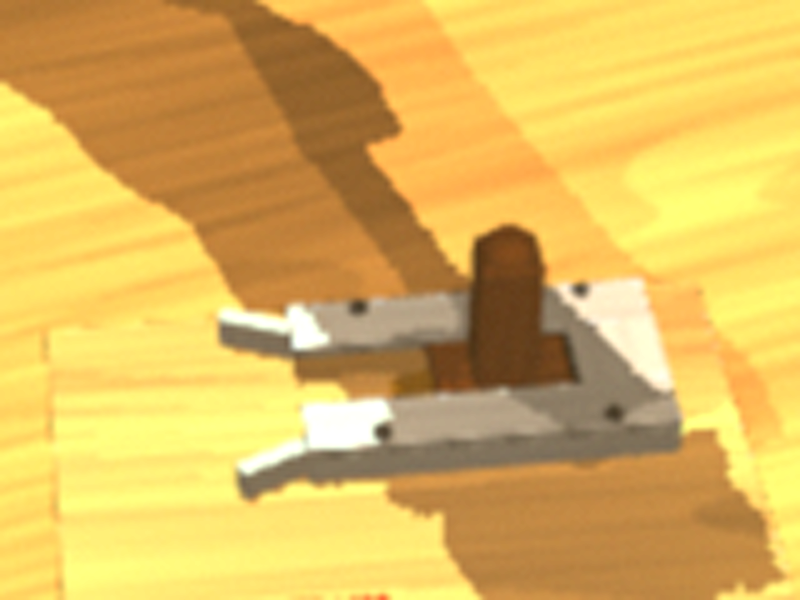

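The peg stands upright in the slot at crop (505,300), and the brass catch is visible just behind its foot at (410,380). The gripper is clear, so I'll hand in.

drive_tool(
  targets=[
    [0, 0, 0, 0, 0, 0, 1],
    [0, 0, 0, 0, 0, 0, 1],
    [0, 0, 0, 0, 0, 0, 1],
  ],
)

```text
time_s: 20.58
ee_pos: [0.5465, 0.1392, 0.2351]
eef_rot: [[-0.975, 0.221, -0.001], [0.221, 0.975, -0.001], [0.001, -0.001, -1.0]]
wrist_force: [0.0, 0.5, 0.1]
width: 0.0854
finger_force: 0.0
```

```bash
python3 -c "
from rig import env
print(env.close_job())"
```

```text
the job is handed in; nothing more can be done
None
```

The peg stands home in the holder with the catch up behind it (a gentle pull back was barred), it is released with the gripper clear, and I handed the job in at about 20.6 s; no verdict was returned.

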